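# Shake the walnuts through the sieve basket

### The job

Four walnuts are lying in the sieve basket together with a lemon and a garlic bulb. Take the basket by its bridge handle, carry it level and gently, with everything still in it, to just over the empty tin, and shake it side to side there until all the walnuts have dropped through into the tin; the lemon and the garlic stay in the basket. Then stand the basket back on its feet on the worktop beside the tin and let go.

Things in the scene. Friction and masses are not known exactly. Their poses are not given: they have to be found in the camera images.
- sieve: rectangular aluminium sieve basket, 162 mm (its x) by 214 mm (its y), 0.35 kg, on four feet. Origin under its centre at the level of the feet; z up. Floor: flat bars 18 mm wide with square holes of 34 mm, 3 along x and 4 along y, 52 mm apart (hole centres at x = -52, 0, 52 and y = -78, -26, 26, 78 mm); underside of the floor 22 mm and its top 28 mm above the origin; side walls 5 mm thick, up to 74 mm (77 mm with the rounded rim).
- sieve_grip (a point): centre of the basket's bridge handle: a straight wooden bar along the sieve's x axis over its middle, 14 mm wide (across y), 22 mm high, 170 mm long, 113 mm above the sieve's origin (its underside at 102 mm, its top at 124 mm). Its axes are the sieve's. It stands free on both sides and above; below it are only the floor and what lies on it.
- tin: dark steel baking tin, open on top, 210 mm (its x) by 270 mm (its y), 40 mm high (43 with the rolled rim), walls 4 mm, loose, 0.9 kg. Origin under its centre; z up. Beside the sieve, left or right of it. The sieve's holes all lie over it only if both are turned alike. Near: a bar counter 186 mm high, right of y = -0.41 m; cabinets 0.51 m up, beyond x = 0.59 m.
- walnut1_center (a point): a walnut, round, about 30 mm across, 14 g, brown with a thin dark seam, with a small flat base (about 8 mm wide) on which it stands at the start on a crossing of the sieve's floor bars; it tips off that base at a tilt of about 15 degrees or a sideways acceleration of about 2.5 m/s2, and then rolls. The point is its centre.
- walnut2_center (a point): a walnut, round, about 30 mm across, 14 g, brown with a thin dark seam, with a small flat base (about 8 mm wide) on which it stands at the start on a crossing of the sieve's floor bars; it tips off that base at a tilt of about 15 degrees or a sideways acceleration of about 2.5 m/s2, and then rolls. The point is its centre.
- walnut3_center (a point): a walnut, round, about 30 mm across, 14 g, brown with a thin dark seam, with a small flat base (about 8 mm wide) on which it stands at the start on a crossing of the sieve's floor bars; it tips off that base at a tilt of about 15 degrees or a sideways acceleration of about 2.5 m/s2, and then rolls. The point is its centre.
- walnut4_center (a point): a walnut, round, about 30 mm across, 14 g, brown with a thin dark seam, with a small flat base (about 8 mm wide) on which it stands at the start on a crossing of the sieve's floor bars; it tips off that base at a tilt of about 15 degrees or a sideways acceleration of about 2.5 m/s2, and then rolls. The point is its centre.
- lemon_center (a point): a lemon, 71 x 53 x 51 mm, 85 g, lying in the sieve; its centre. Too large for the holes.
- garlic_center (a point): a garlic bulb, 60 mm across and 59 mm high, 41 g, lying in the sieve; this point lies 28 mm above its base. Too large for the holes.

How it is judged:
By the outcome, as a careful person would: the job done as asked, in the order asked, and still so for the second after the job is handed in, with the robot touching nothing.
It also fails if it takes over 53 s, if anything falls off the work surface, if the arm or the gripper's body presses on something with over 40 N, if the wrist force passes 120 N, or if a joint passes its speed limit or range.

### The arm

A 6-joint arm with a two-finger parallel gripper is mounted at the origin on a cart in front of the work surface, level with it; the furniture and walls round the work are solid. World frame = base frame: x ahead of the robot, y to its left, z up, the work surface at z = 0. Lengths are in mm, angles in degrees, forces in N, time in s.
With the tool pointing down it reaches from about 325 to 900 mm from the base axis. Payload 6.1 kg.
Tool frame: the origin (TCP) lies between the finger pads; the fingertips stand r.tip_reach ahead of it and the grasp point (between the pads) lies 11 mm behind it (r.tip_reach is the distance from the TCP to the fingertips, in mm); z points along the fingers, y is the line along which they close (so a half turn about z gives the same grasp; the last joint's range is limited). The gripper opens to 85 mm and grips with 20 to 120 N. Pads are 22 mm wide; open, the fingers measure 114 mm over their backs; the gripper's body (76 mm by 85 mm) begins 54 mm behind the grasp point. The pads swing forward as they close: fully open they stand 13 mm farther back than shut.
Start: joints at [-81.538, 12.628, 87.462, -0, 79.91, -7.225], TCP at [168.988, -601.713, 211.2] pointing down, gripper open.
Joint ranges: [-170.65, 170.65], [-52.31, 119.04], [5.05, 147.46], [-71.25, 251.25], [11.57, 151.72], [-153.62, 153.62]. Speed limits (degrees/s): [147.25, 147.25, 172.46, 180, 180, 180].

### API

Orientations are given as [roll, pitch, yaw] about the fixed x, y, z axes, in that order (R = Rz(yaw) Ry(pitch) Rx(roll)).
In Python, from bench import sense, optics, job, r gives the robot as it stands.
- The arm moves only by the shell command python3 -m pendant 'ROWS' [FORCE]. ROWS is JSON, a list of rows, each a list of 3 entries, a list of its own where there are three numbers: the shift along the tool's x, y, z in mm, then the turn, a rotation vector about the tool's x, y, z in rad, then the finger opening in mm, from 0 to 85.4. In form: [[[dx, dy, dz], [rx, ry, rz], gripper], ...]. A call has 1 to 20 rows; each row is the pose to reach, as a shift and turn from the pose commanded when the call began, along the tool's axes at that moment; what a row does not reach only later rows make up. A row lasts 1/12 s, in which the tool goes at most 41.7 mm and 7.16 degrees, less where a joint would pass 70% of its speed; a pose out of reach is approached as far as the arm can. A call with a gripper value outside its range is refused whole. The fingers move at their own pace and stop on an object; FORCE is the grip in N (left out, the last holds). Time passes only in rows, so rows that repeat a pose let the fingers close. It gives the time, the measured TCP pose, the force, the opening and the grip force at its end, in the units of the state.
- sense(): the state, without advancing time (a new reading comes with each control period).
- optics.grab_frame(name): name is "scene" or "top" or "wrist"; returns (picture, depth): 400x640x3 uint8, red, green, blue; 400x640 float32, mm along the optical axis (not along the pixel's ray), 0 where there is no reading.
- optics.calibration(name): a dict with "fx", "fy", "cx", "cy" (pixels), "R" (3x3) and "t" (3): a world point X has camera coordinates R X + t. Camera axes: x right, y down, z forward; pixel columns grow to the right and rows downward; lengths in mm; the calibration is good to about 2 mm. A picture is of the moment at which its call begins: read the wrist's pose just before it. calibration takes no time and is no camera call; for the wrist camera it gives the pose at the moment of the call.
- job.sign_off(): hands the job in; it is judged then, once.
The state is a dict: "time": time; "joint_pos": joint angles; "qvel": joint speeds; "joint_torque": joint torques, N m; "ee_pos": TCP position; "orientation": TCP orientation; "ft_force": force on the tool from outside, world axes, zero at the start; "torque": the same for the moment, N m; "width": opening from 0.0 (shut) to 1.0 (fully open); "gripper_force": force on a finger pad.
Only numpy, scipy, OpenCV 4.12 (cv2) and the standard library are available. Lean on these libraries where they do the work, as an engineer would, in place of code of your own. Each camera call takes 0.05 s, during which the arm holds its last target. There are 200 camera calls.

## Working session

There is one attempt and no reset: what is moved stays moved. The work goes in short steps, Python scripts to look and compute and a shell command to move; the robot and the scene stay as the last step left them, time stands still between calls to the robot, and variables do not carry over. Pictures are saved under pics/ and viewed, at most 10 in all, crops included, and the job is handed in when it is done.

```bash
mkdir -p pics; python3 - <<'E'
from bench import sense, optics, job, r
import cv2, numpy as np
s=sense();print(s['time'],s['ee_pos'],s['orientation'],s['width'],r.tip_reach)
for n in ("top","scene"):
    p,d=optics.grab_frame(n);cv2.imwrite(f"pics/{n}0.png",p[:,:,::-1]);np.savez(f"pics/{n}0.npz",p=p,d=d)
    c=optics.calibration(n);print(n,c['fx'],c['cx'],c['cy'],(-c['R'].T@c['t']).round(),c['R'].round(2).tolist())
E
```

```text
0.0 [ 168.8715557  -601.08447313  210.10553969] [-1.79888870e+02 -1.26370456e-02  1.56855031e+01] 1.0009008235615913 8.0
top 450.6655763783186 323.869820428066 194.60556698443284 [ 254.  -21. 1210.] [[-0.01, -1.0, 0.0], [-0.98, 0.01, -0.21], [0.21, -0.01, -0.98]]
scene 400.9437875513027 318.32108409562824 194.7547235730254 [ 32. 541. 507.] [[-0.8, -0.6, -0.02], [-0.28, 0.39, -0.88], [0.53, -0.7, -0.48]]
```

View pics/top0.png

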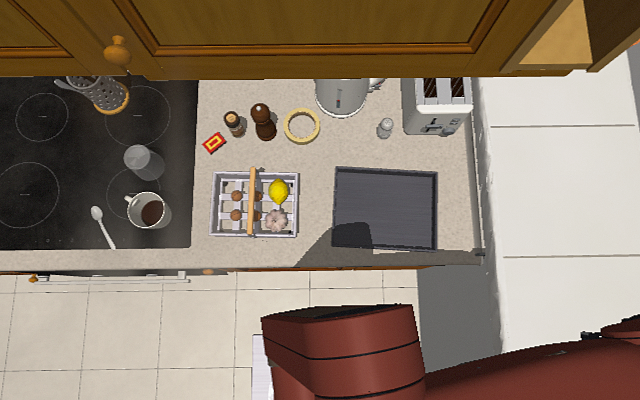

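View pics/scene0.png

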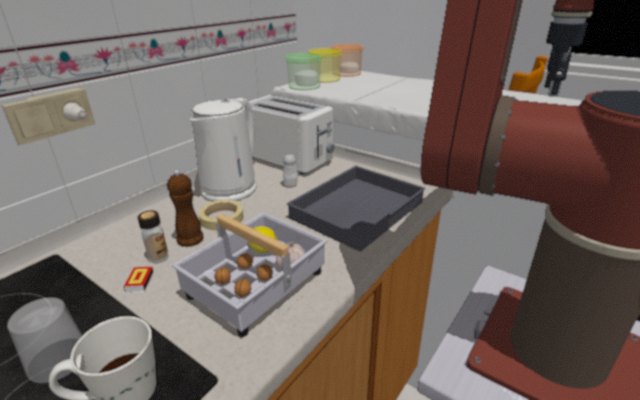

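The top view shows the basket around (255,205), its handle running from (253,170) to (251,235), with the lemon at (278,191), the garlic at (277,220) and the four walnuts left of and under the handle. The tin is around (386,208). The scene view agrees.

```bash
cat > h.py <<'E'
import cv2, numpy as np
from bench import sense, optics
def load(n):
    z=np.load(n); return z['p'],z['d']
def world(d,c):
    v,u=np.indices(d.shape); X=np.stack([(u-c['cx'])/c['fx']*d,(v-c['cy'])/c['fy']*d,d],-1)
    return (X-c['t'])@c['R']
def ray(uv,z,c):
    uv=np.atleast_2d(uv); q=np.c_[(uv[:,0]-c['cx'])/c['fx'],(uv[:,1]-c['cy'])/c['fy'],np.ones(len(uv))]@c['R']
    o=-c['R'].T@c['t']; return o+q*((z-o[2])/q[:,2])[:,None]
def rect(P): 
    (c,s,a)=cv2.minAreaRect(P[:,:2].astype(np.float32)); return np.round(c,1),np.round(s,1),round(a,2)
E
python3 - <<'E'
from h import *
c=optics.calibration("top");p,d=load("pics/top0.npz");W=world(d,c)
hsv=cv2.cvtColor(p,cv2.COLOR_RGB2HSV)
roi=np.zeros(d.shape,bool);roi[160:245,205:305]=1
print('table z',np.median(W[150:165,330:400,2]), )
z=W[...,2]
h=roi&(z>108)&(z<140); P=W[h];print('handle n',h.sum(),'z',np.median(P[:,2]),rect(P))
# handle direct ray: mask by depth, cast to z=124
v,u=np.nonzero(h);print('handle ray',rect(ray(np.c_[u,v],124,c)))
b=roi&(z>62)&(z<90);v,u=np.nonzero(b);print('rim',b.sum(),rect(W[b]),rect(ray(np.c_[u,v],77,c)))
roi[:]=0;roi[155:262,322:450]=1
dark=(roi&(hsv[...,2]<110)).astype(np.uint8)
t=roi&(z>32)&(z<60);v,u=np.nonzero(t);print('tin',t.sum(),rect(W[t]),np.median(W[t][:,2]))
roi[:]=0;roi[178:232,218:275]=1
m=(roi&(hsv[...,0]<20)&(hsv[...,1]>110)&(z<90)).astype(np.uint8)
n,l,s,ce=cv2.connectedComponentsWithStats(m)
for i in range(1,n):
    if s[i,4]>15: print('nut',s[i],ce[i].round(1),ray(ce[i],43,c).round(), np.median(W[l==i],0).round())
cv2.imwrite("pics/crop.png",cv2.resize(p[155:265,200:450,::-1],None,fx=3,fy=3,interpolation=cv2.INTER_CUBIC))
E
```

```text
table z 0.8580061450217364
handle n 439 z 124.00965642150989 (array([478.8, 151.5]), array([ 17.3, 168.8]), 88.59)
handle ray (array([477.6, 149.8]), array([ 17.5, 168.2]), 88.52)
rim 1702 (array([478.7, 151.9]), array([221.5, 171.5]), 88.04) (array([477.7, 151.5]), array([220.7, 171.6]), 88.18)
tin 1058 (array([ 469.4, -189.1]), array([274.9, 216.6]), 85.81) 42.59267338248887
nut [232 191  10  10  81] [236.3 195.5] [[507. 202.  43.]] [505. 200.  55.]
nut [255 191   7  11  59] [257.5 195.8] [[505. 146.  43.]] [502. 145.  54.]
nut [231 210  10  11  83] [235.4 214.8] [[455. 203.  43.]] [452. 201.  55.]
nut [254 211   7  10  57] [256.5 215.5] [[452. 147.  43.]] [450. 146.  54.]
```

View pics/crop.png

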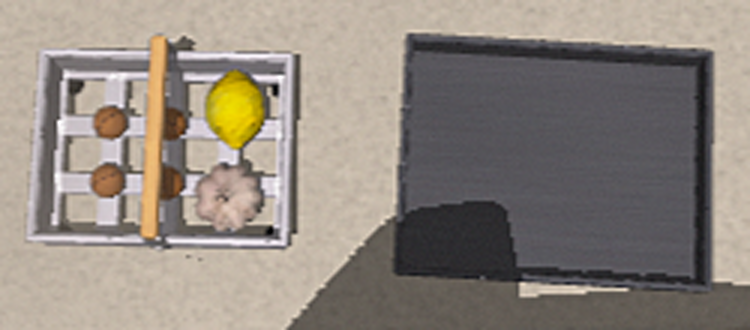

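The enlarged crop matches. The walnuts sit on the crossings left of and under the handle, and the lemon and garlic lie right of it. The tin is turned a few degrees. Next I'll fit the yaws and work out the approach.

```bash
cat >> h.py <<'E'
from scipy.spatial.transform import Rotation as Ro
def delta(pos,yaw):
    s=sense(); R=Ro.from_euler('xyz',s['orientation'],degrees=True); T=Ro.from_euler('xyz',[180,0,yaw],degrees=True)
    print('t',round(s['time'],2),'at',s['ee_pos'].round(1) if hasattr(s['ee_pos'],'round') else s['ee_pos'],np.round(s['orientation'],2))
    print('shift',(R.inv().apply(np.array(pos)-s['ee_pos'])).round(1),'turn',(R.inv()*T).as_rotvec().round(4))
E
python3 - <<'E'
from h import *
c=optics.calibration("top");p,d=load("pics/top0.npz");W=world(d,c);z=W[...,2]
def edges(u0,u1,v0,v1,zl,zh,name,hx,hy):
    m=np.zeros(d.shape,bool);m[v0:v1,u0:u1]=1;m&=(z>zl)&(z<zh);P=W[m][:,:2].astype(np.float32)
    ct=np.array(cv2.minAreaRect(P)[0])
    for ax,h in ((0,hx),(1,hy)):
        for sg in(1,-1):
            Q=P[(abs(sg*(P-ct)[:,ax]-h)<9)&(abs((P-ct)[:,1-ax])<(hy if ax==0 else hx)-12)]
            f=np.polyfit(Q[:,1-ax]-ct[1-ax],Q[:,ax],1)
            print(name,'xy'[ax],sg,len(Q),'yaw',round(np.degrees(np.arctan(f[0]))*(-1 if ax==0 else 1),2),'pos',f[1].round(1))
edges(205,305,160,245,66,90,'sieve',79,105)
edges(322,450,155,262,36,60,'tin',103,133)
delta([479,151,200],-1.8)
E
```

```text
sieve x 1 266 yaw -1.81 pos 558.6
sieve x -1 222 yaw -1.77 pos 398.4
sieve y 1 213 yaw -1.68 pos 256.8
sieve y -1 165 yaw -1.77 pos 45.2
tin x 1 246 yaw -3.57 pos 573.0
tin x -1 210 yaw -3.61 pos 364.7
tin y 1 178 yaw -3.9 pos -55.0
tin y -1 190 yaw -3.8 pos -323.1
t 0.1 at [ 168.9 -601.1  210.2] [-1.799e+02 -1.000e-02  1.569e+01]
shift [ 501.9 -640.3   11.5] turn [-0.0018  0.      0.3052]
```

```bash
python3 -m pendant '[[[20,-26,-35],[0,0,0.015],85],[[50,-64,-45],[0,0,0.03],80],[[502,-640,-20],[-0.002,0,0.305],70],[[502,-640,-20],[-0.002,0,0.305],60],[[502,-640,-20],[-0.002,0,0.305],60],[[502,-640,-20],[-0.002,0,0.305],60],[[502,-640,-20],[-0.002,0,0.305],60],[[502,-640,-20],[-0.002,0,0.305],60],[[502,-640,-20],[-0.002,0,0.305],60],[[502,-640,-20],[-0.002,0,0.305],60],[[502,-640,-20],[-0.002,0,0.305],60],[[502,-640,-20],[-0.002,0,0.305],60],[[502,-640,-20],[-0.002,0,0.305],60],[[502,-640,-20],[-0.002,0,0.305],60],[[502,-640,-20],[-0.002,0,0.305],60],[[502,-640,-20],[-0.002,0,0.305],60],[[502,-640,-20],[-0.002,0,0.305],60],[[502,-640,-20],[-0.002,0,0.305],60],[[502,-640,-20],[-0.002,0,0.305],60],[[502,-640,-20],[-0.002,0,0.305],60]]'
python3 -c "
from h import *
delta([478.5,151,200],-1.75)"
```

```text
time: 1.77
ee_pos: [479.3, 152.9, 230.8]
orientation: [179.9, -0.0, -1.7]
ft_force: [0.4, -0.6, -0.1]
width: 0.702
gripper_force: 0.0
t 1.77 at [479.3 152.9 230.8] [179.9   -0.    -1.72]
shift [-0.8  1.9 30.8] turn [ 0.0018 -0.      0.0004]
```

```bash
python3 -m pendant '[[[-1,2,20],[0,0,0],56],[[-1,2,45],[0,0,0],50],[[-1,2,60],[0,0,0],50],[[-1,2,60],[0,0,0],50],[[-1,2,60],[0,0,0],50]]'
python3 - <<'E'
from h import *
s=sense();c=optics.calibration("wrist");p,d=optics.grab_frame("wrist");W=world(d,c);z=W[...,2]
cv2.imwrite("pics/w1.png",p[:,:,::-1])
hsv=cv2.cvtColor(p,cv2.COLOR_RGB2HSV)
m=(z>118)&(z<131)&(hsv[...,0]<25)&(hsv[...,1]>60)&(abs(W[...,1]-151)<30)
P=W[m];print(m.sum(),np.median(P,0),rect(P))
v,u=np.nonzero(m);print(rect(ray(np.c_[u,v],124,c)))
delta([478.5,151,104],-1.75)
E
```

```text
time: 2.18
ee_pos: [477.2, 148.0, 170.2]
orientation: [179.9, 0.1, -1.8]
ft_force: [0.2, 0.8, 0.1]
width: 0.588
gripper_force: 0.0
5078 [492.70826288 149.21508595 123.06581661] (array([478.6, 149.4]), array([ 13.9, 167.7]), 88.18)
(array([479.2, 149.3]), array([ 13.6, 165.8]), 88.19)
t 2.23 at [478.3 148.  171.6] [ 1.7989e+02 -1.0000e-02 -1.7900e+00]
shift [ 0.1 -3.1 67.6] turn [ 0.002  -0.0002 -0.0008]
```

View pics/w1.png

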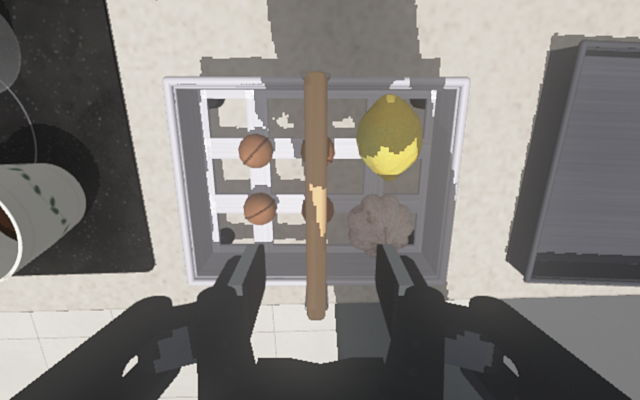

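The wrist view shows the handle as a vertical bar at u≈316, from (316,75) to (316,318), centred between the fingers. All six items are in place. I'll descend and grip.

```bash
python3 -m pendant '[[[0.5,-1.5,25],[0,0,0],44],[[0.5,-1.5,45],[0,0,0],40],[[0.5,-1.5,58],[0,0,0],40],[[0.5,-1.5,65],[0,0,0],36],[[0.5,-1.5,67],[0,0,0],32],[[0.5,-1.5,67],[0,0,0],28],[[0.5,-1.5,67],[0,0,0],24],[[0.5,-1.5,67],[0,0,0],20],[[0.5,-1.5,67],[0,0,0],18],[[0.5,-1.5,67],[0,0,0],16],[[0.5,-1.5,67],[0,0,0],14],[[0.5,-1.5,67],[0,0,0],10],[[0.5,-1.5,67],[0,0,0],5],[[0.5,-1.5,67],[0,0,0],5],[[0.5,-1.5,67],[0,0,0],5],[[0.5,-1.5,67],[0,0,0],5]]' 80
python3 -c "
from h import *
delta([478.5,151,104],-1.75)"
```

```text
time: 3.57
ee_pos: [478.7, 149.5, 104.2]
orientation: [179.9, -0.0, -1.8]
ft_force: [0.2, 0.2, 0.2]
width: 0.065
gripper_force: 0.2
t 3.57 at [478.7 149.5 104.2] [ 1.7989e+02 -1.0000e-02 -1.7900e+00]
shift [-0.3 -1.5  0.2] turn [ 0.002  -0.0002 -0.0006]
```

```bash
python3 - <<'E'
from h import *
p,d=optics.grab_frame("wrist");cv2.imwrite("pics/w2.png",p[:,:,::-1])
s=sense();print(s['time'],s['width'],s['gripper_force'],s['ft_force'])
E
```

```text
3.6167 0.060437365702631675 0.16011177096515894 [0.54272616 0.39434583 0.56046373]
```

View pics/w2.png

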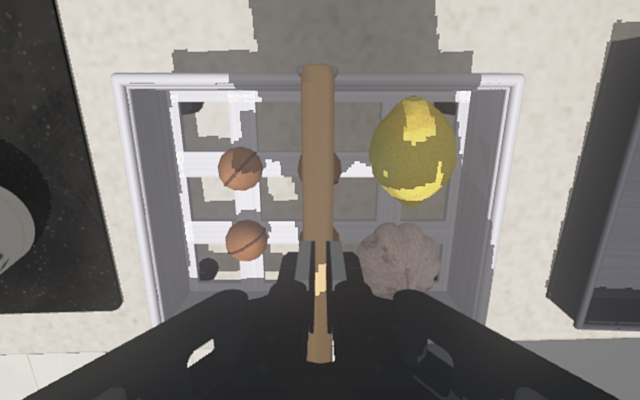

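The wrist view shows the pads either side of the bar at about (305,270) and (336,270), with the bar visible between them at (320,280). The opening still reads 5 mm with no force, so I'll check the depths.

```bash
python3 - <<'E'
from h import *
s=sense();c=optics.calibration("wrist");p,d=optics.grab_frame("wrist");W=world(d,c)
for v in (150,230,255,270,285,300,320,345):
    print(v,[(u,*W[v,u].round().astype(int)) for u in (294,303,311,316,320,324,331,338)])
s=sense();print(s['time'],s['width'],s['gripper_force'],s['joint_torque'])
E
```

```text
150 [(294, np.int64(510), np.int64(168), np.int64(-2)), (303, np.int64(529), np.int64(154), np.int64(122)), (311, np.int64(529), np.int64(151), np.int64(123)), (316, np.int64(529), np.int64(149), np.int64(124)), (320, np.int64(528), np.int64(147), np.int64(123)), (324, np.int64(529), np.int64(145), np.int64(123)), (331, np.int64(528), np.int64(142), np.int64(122)), (338, np.int64(509), np.int64(133), np.int64(0))]
230 [(294, np.int64(454), np.int64(169), np.int64(27)), (303, np.int64(492), np.int64(156), np.int64(120)), (311, np.int64(493), np.int64(152), np.int64(124)), (316, np.int64(493), np.int64(150), np.int64(124)), (320, np.int64(492), np.int64(148), np.int64(123)), (324, np.int64(493), np.int64(146), np.int64(123)), (331, np.int64(491), np.int64(143), np.int64(121)), (338, np.int64(453), np.int64(136), np.int64(27))]
255 [(294, np.int64(486), np.int64(159), np.int64(134)), (303, np.int64(490), np.int64(155), np.int64(142)), (311, np.int64(489), np.int64(152), np.int64(140)), (316, np.int64(481), np.int64(150), np.int64(124)), (320, np.int64(481), np.int64(148), np.int64(124))
[... 1708 characters left out ...]
p.int64(148), np.int64(124)), (331, np.int64(473), np.int64(145), np.int64(161)), (338, np.int64(488), np.int64(143), np.int64(182))]
345 [(294, np.int64(495), np.int64(154), np.int64(200)), (303, np.int64(472), np.int64(154), np.int64(172)), (311, np.int64(430), np.int64(154), np.int64(123)), (316, np.int64(431), np.int64(152), np.int64(124)), (320, np.int64(430), np.int64(150), np.int64(123)), (324, np.int64(431), np.int64(148), np.int64(124)), (331, np.int64(427), np.int64(144), np.int64(120)), (338, np.int64(471), np.int64(143), np.int64(172))]
3.6667 0.05946738699888628 0.16269476618617773 [-4.27686330e-02 -3.68885314e+01 -3.54105878e+01 -2.97719124e-02
 -4.79589205e-02  9.67989108e-04]
```

The depths put the lowest visible pad points at z≈130, above the bar's top at 124. That disagrees with the TCP reading of 104, so I'll cross-check with the scene camera.

```bash
python3 - <<'E'
from h import *
c=optics.calibration("scene");p,d=optics.grab_frame("scene");W=world(d,c);z=W[...,2]
cv2.imwrite("pics/s2.png",cv2.resize(p[100:340,140:380,::-1],None,fx=2.5,fy=2.5,interpolation=cv2.INTER_CUBIC))
dark=(p.max(2)<90)&(abs(W[...,0]-478)<30)&(abs(W[...,1]-150)<45)&(z>60)
P=W[dark];print(dark.sum(),np.percentile(P[:,2],[0,1,5,20,50,100]).round());
q=P[P[:,2]<np.percentile(P[:,2],5)];print(q.mean(0).round(),q.min(0).round(),q.max(0).round())
c=optics.calibration("wrist");print((-c['R'].T@c['t']).round(1),c['R'].round(3).tolist(),c['fx'],c['cx'],c['cy'])
E
```

```text
5265 [123. 137. 169. 209. 294. 439.]
[473. 157. 149.] [464. 135. 123.] [507. 171. 169.]
[550.2 146.4 266.3] [[-0.031, -1.0, 0.002], [-0.958, 0.03, 0.284], [-0.284, 0.007, -0.959]] 340.77689502872107 320.0953154265344 197.0577104578374
```

View pics/s2.png

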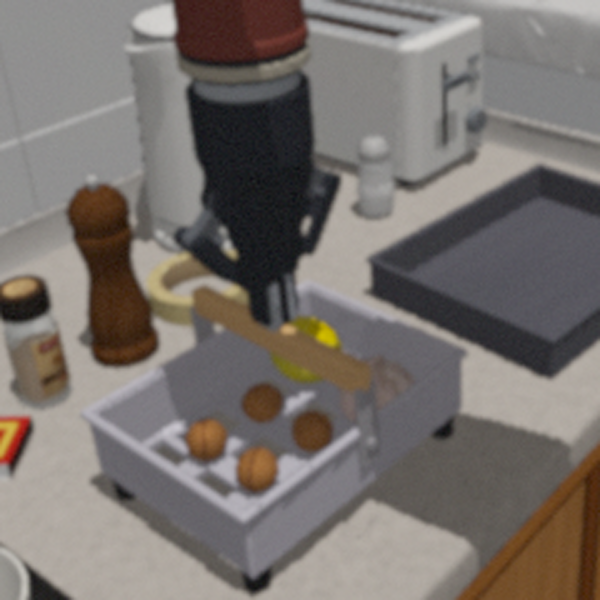

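The scene view shows the gripper tips ending just above the bar, at about (285,320) in the crop, so the fingers closed over it. The basket and nuts haven't moved. By ray, the tips are at z≈128, so the fingers stand about 32 mm higher than the reading implies. I'll rise, open, go down by that amount, and check from the camera before closing.

```bash
python3 -m pendant '[[[0,0,-8],[0,0,0],10],[[0,0,-14],[0,0,0],25],[[0,0,-14],[0,0,0],40],[[0,0,-14],[0,0,0],40],[[0,0,-14],[0,0,0],40],[[0,0,-6],[0,0,0],40],[[0,0,5],[0,0,0],40],[[0,0,15],[0,0,0],40],[[0,0,20],[0,0,0],40],[[0,0,20],[0,0,0],40]]' 80
python3 - <<'E'
from h import *
c=optics.calibration("wrist");p,d=optics.grab_frame("wrist");W=world(d,c)
cv2.imwrite("pics/w3.png",p[:,:,::-1])
o=-c['R'].T@c['t']
P=W.reshape(-1,3);k=(abs(P[:,0]-478)<16)&(abs(P[:,1]-149)<45)&(P[:,2]>126)&(P[:,2]<170)
for sg in(1,-1):
    Q=P[k&(sg*(P[:,1]-149)>8)];print(sg,len(Q),Q[:,2].min().round(),Q[Q[:,2].argsort()[:8]].round().tolist())
delta([478.5,151,71],-1.75)
E
```

```text
time: 4.55
ee_pos: [476.8, 149.1, 81.6]
orientation: [179.8, 0.2, -1.8]
ft_force: [0.2, -0.1, -0.0]
width: 0.468
gripper_force: 0.0
1 7039 126.0 [[470.0, 168.0, 126.0], [488.0, 168.0, 126.0], [475.0, 168.0, 126.0], [469.0, 168.0, 126.0], [488.0, 171.0, 126.0], [488.0, 174.0, 126.0], [481.0, 168.0, 126.0], [485.0, 176.0, 126.0]]
-1 6262 126.0 [[487.0, 128.0, 126.0], [483.0, 119.0, 126.0], [482.0, 114.0, 126.0], [482.0, 115.0, 126.0], [482.0, 116.0, 126.0], [467.0, 128.0, 126.0], [487.0, 124.0, 126.0], [482.0, 116.0, 126.0]]
t 4.6 at [477.6 149.2  82.6] [ 1.7986e+02  1.5000e-01 -1.7900e+00]
shift [ 0.9 -1.8 11.6] turn [ 0.0025  0.0027 -0.0007]
```

View pics/w3.png

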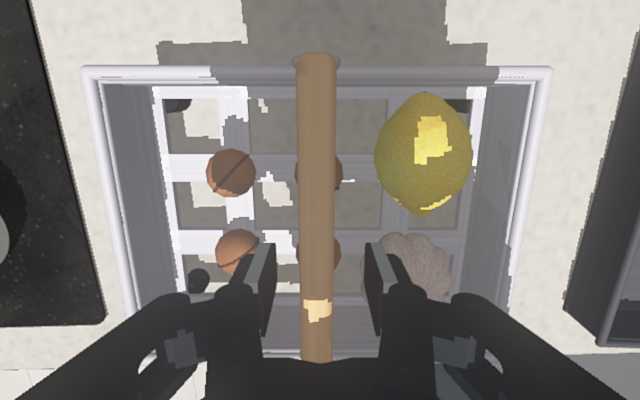

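The fingers now straddle the bar, with the left pad at u≈265, the right at u≈373 and the bar at u≈316. The nuts are still standing on their crossings. I'll check the tip height before going on.

```bash
python3 - <<'E'
from h import *
c=optics.calibration("wrist");p,d=optics.grab_frame("wrist");W=world(d,c)
P=W.reshape(-1,3);k=(abs(P[:,0]-478)<16)&(P[:,2]>90)&(P[:,2]<170)
for sg in(1,-1):
    Q=P[k&(sg*(P[:,1]-149)>14)&(sg*(P[:,1]-149)<32)]; print(sg,len(Q),np.sort(Q[:,2])[[0,10,50]].round(1), np.percentile(sg*(Q[Q[:,2]<130][:,1]-149),[0,5]).round(1))
E
```

```text
1 3541 [102.8 104.1 107.3] [18.5 18.8]
-1 3361 [103.3 104.5 107.4] [20.5 20.7]
```

```bash
python3 -m pendant '[[[0,-1,3],[0,0,0],36],[[0,-1,6],[0,0,0],32],[[0,-1,6],[0,0,0],28],[[0,-1,6],[0,0,0],24],[[0,-1,6],[0,0,0],20],[[0,-1,6],[0,0,0],17],[[0,-1,6],[0,0,0],15],[[0,-1,6],[0,0,0],13],[[0,-1,6],[0,0,0],10],[[0,-1,6],[0,0,0],5],[[0,-1,6],[0,0,0],0],[[0,-1,6],[0,0,0],0]]' 80
python3 -c "
from h import *
s=sense();print(s['width']*85.4,s['gripper_force'],s['ft_force'])
delta([468.9-.7,-189-1.5,71],-3.7)"
```

```text
time: 5.65
ee_pos: [479.0, 150.6, 78.6]
orientation: [179.9, -0.0, -1.8]
ft_force: [-1.9, 1.4, 5.4]
width: 0.148
gripper_force: 78.5
12.60388849945062 78.52148652076721 [-1.93981129  1.38882934  5.42271666]
t 5.65 at [479.  150.6  78.6] [ 1.799e+02 -4.000e-02 -1.790e+00]
shift [-1.000e-01  3.412e+02  8.200e+00] turn [ 0.0017 -0.0007  0.0334]
```

Gripped: 12.6 mm opening at 78 N. I'll lift gently.

```bash
python3 -m pendant '[[[0,0,-1],[0,0,0],0],[[0,0,-3],[0,0,0],0],[[0,0,-6],[0,0,0],0],[[0,0,-10],[0,0,0],0],[[0,0,-15],[0,0,0],0],[[0,0,-21],[0,0,0],0],[[0,0,-27],[0,0,0],0],[[0,0,-34],[0,0,0],0],[[0,0,-41],[0,0,0],0],[[0,0,-48],[0,0,0],0],[[0,0,-54],[0,0,0],0],[[0,0,-59],[0,0,0],0],[[0,0,-62],[0,0,0],0],[[0,0,-64],[0,0,0],0],[[0,0,-65],[0,0,0],0],[[0,0,-65],[0,0,0],0]]' 80
python3 - <<'E'
from h import *
s=sense();c=optics.calibration("wrist");p,d=optics.grab_frame("wrist");cv2.imwrite("pics/w4.png",p[:,:,::-1])
print(s['width']*85.4,s['gripper_force'],s['ft_force'])
delta([468.7,-189,143],-3.7)
E
```

```text
time: 6.98
ee_pos: [478.7, 150.5, 143.2]
orientation: [179.9, -0.0, -1.8]
ft_force: [0.1, 0.4, -5.7]
width: 0.146
gripper_force: 78.0
12.489605080842862 77.97132968902588 [ 0.10587514  0.41590977 -5.65638597]
t 7.03 at [478.6 150.5 143. ] [179.88   0.    -1.79]
shift [  0.7 339.7   0.7] turn [0.002  0.     0.0334]
```

View pics/w4.png

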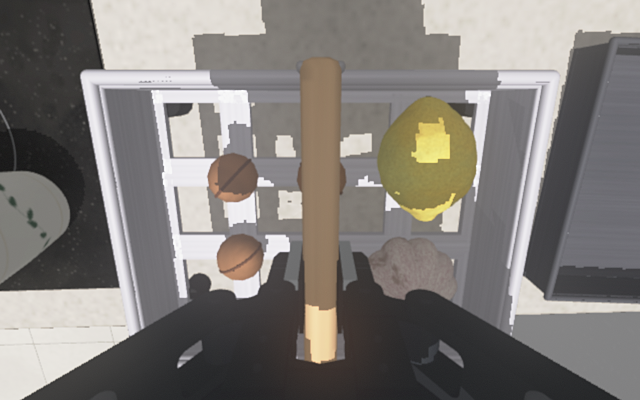

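The basket is held level with everything still standing. The walnuts are at (232,177), (240,257) and under the bar, the lemon is at (428,160) and the garlic at (412,270). Now the carry, with smooth steps.

```bash
python3 -m pendant '[[[0,3,0],[0,0,0],0],[[0,9,0],[0,0,0],0],[[0,18,0],[0,0,0],0],[[0,30,0],[0,0,0],0],[[0,45,0],[0,0,0],0],[[0,63,0],[0,0,0],0],[[0,84,0],[0,0,0],0],[[0,108,0],[0,0,0],0],[[0,135,0],[0,0,0],0],[[0,165,0],[0,0,0],0],[[0,195,0],[0,0,0],0]]' 80
python3 -m pendant '[[[0,27,0],[0,0,0.003],0],[[0,51,0],[0,0,0.007],0],[[0,72,0],[0,0,0.012],0],[[0,90,0],[0,0,0.017],0],[[0,105,0],[0,0,0.022],0],[[0,117,0],[0,0,0.026],0],[[0,127,0],[0,0,0.029],0],[[0,135,0],[0,0,0.031],0],[[0,140,0],[0,0,0.033],0],[[0,143,0],[0,0,0.033],0],[[0,145,0],[0,0,0.033],0],[[0,145,0],[0,0,0.033],0],[[0,145,0],[0,0,0.033],0]]' 80
python3 - <<'E'
from h import *
c=optics.calibration("top");p,d=optics.grab_frame("top");np.savez("pics/t2.npz",p=p,d=d)
cv2.imwrite("pics/t2.png",cv2.resize(p[150:270,300:470,::-1],None,fx=4,fy=4,interpolation=cv2.INTER_CUBIC))
s=sense();c=optics.calibration("wrist");p,d=optics.grab_frame("wrist");cv2.imwrite("pics/w5.png",p[:,:,::-1])
print(s['gripper_force'],s['ft_force']);delta([468.7,-189,133],-3.7)
E
```

```text
time: 7.95
ee_pos: [472.0, -46.6, 143.6]
orientation: [179.9, -0.0, -1.8]
ft_force: [0.4, 0.4, -4.9]
width: 0.147
gripper_force: 78.1
time: 9.03
ee_pos: [468.2, -188.8, 143.8]
orientation: [179.9, -0.0, -3.6]
ft_force: [-0.5, 0.7, -5.0]
width: 0.148
gripper_force: 78.1
78.14961075782776 [-0.72911363 -0.55997175 -5.92266301]
t 9.13 at [ 468.2 -188.8  143.8] [ 1.799e+02 -2.000e-02 -3.630e+00]
shift [ 0.5  0.2 10.8] turn [ 0.0017 -0.0003  0.0011]
```

View pics/w5.png

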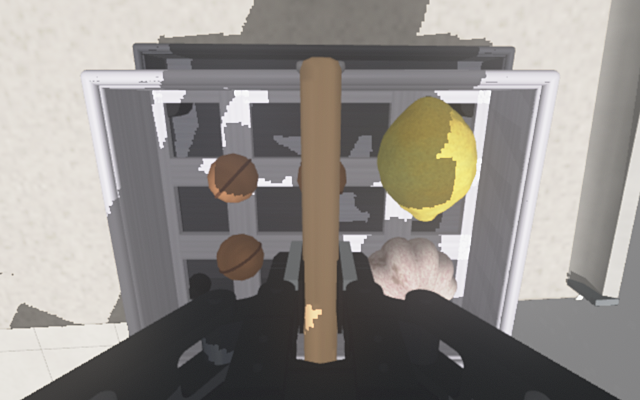

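Centred over the tin with the nuts still standing at (233,177), (240,257) and under the bar. I'll lower to just above the rim and shake on the diagonal, because the holes lie diagonally from the crossings.

```bash
python3 -m pendant '[[[0,0,2],[0,0,0],0],[[0,0,6],[0,0,0],0],[[0,0,10],[0,0,0],0],[[0,0,12],[0,0,0],0],[[14,14,12],[0,0,0],0],[[0,0,12],[0,0,0],0],[[-14,-14,12],[0,0,0],0],[[0,0,12],[0,0,0],0],[[14,14,12],[0,0,0],0],[[0,0,12],[0,0,0],0],[[-14,-14,12],[0,0,0],0],[[0,0,12],[0,0,0],0],[[14,14,12],[0,0,0],0],[[0,0,12],[0,0,0],0],[[-14,-14,12],[0,0,0],0],[[0,0,12],[0,0,0],0],[[0,0,12],[0,0,0],0],[[0,0,12],[0,0,0],0],[[0,0,12],[0,0,0],0],[[0,0,12],[0,0,0],0]]' 80
cat > nuts.py <<'E'
from h import *
def nuts(tag,yaw=-3.7):
    s=sense();c=optics.calibration("wrist");p,d=optics.grab_frame("wrist");cv2.imwrite(f"pics/{tag}.png",p[:,:,::-1]);W=world(d,c)
    hsv=cv2.cvtColor(p,cv2.COLOR_RGB2HSV)
    for nm,m in (('brown',(hsv[...,0]<18)&(hsv[...,1]>90)),('lemon',(hsv[...,0]>22)&(hsv[...,0]<35)&(hsv[...,1]>120))):
        m=(m&(d>0)&~((W[...,2]>s['ee_pos'][2]+15))).astype(np.uint8)
        n,l,st,ce=cv2.connectedComponentsWithStats(m)
        for i in range(1,n):
            if st[i,4]>60:
                q=np.median(W[l==i],0);e=Ro.from_euler('z',-yaw,degrees=True).apply(q-s['ee_pos'])
                print(nm,st[i,4],ce[i].round(),'world',q.round(),'sieve xy',e[:2].round())
    print('t',s['time'],s['ee_pos'],s['orientation'],s['gripper_force'],s['ft_force'])
E
python3 -c "
from nuts import *
nuts('w6')"
```

```text
time: 10.8
ee_pos: [468.3, -189.4, 132.2]
orientation: [179.9, -0.0, -3.7]
ft_force: [0.2, 0.2, -4.5]
width: 0.148
gripper_force: 81.1
brown 87 [482.  66.] world [ 553. -314.   29.] sieve xy [  93. -119.]
brown 154 [265. 270.] world [ 400. -138.   30.] sieve xy [-72.  47.]
lemon 2493 [369. 220.] world [ 476. -216.  127.] sieve xy [  9. -26.]
t 10.8 [ 468.30836772 -189.37848339  132.15841156] [ 1.79881347e+02 -3.93460275e-02 -3.68552391e+00] 81.0677182674408 [ 0.19363191  0.17417345 -4.4641536 ]
```

```bash
cat >> nuts.py <<'E'
def allv(names=("top","scene","wrist"),yaw=-3.7):
    o=np.array(sense()['ee_pos'])
    for nme in names:
        c=optics.calibration(nme);p,d=optics.grab_frame(nme);W=world(d,c);cv2.imwrite(f"pics/last_{nme}.png",p[:,:,::-1])
        hsv=cv2.cvtColor(p,cv2.COLOR_RGB2HSV)
        m=((hsv[...,0]<17)&(hsv[...,1]>80)&(d>0)&(W[...,2]<min(118,o[2]+22))&(W[...,2]>2)&(W[...,0]>355)&(W[...,0]<580)&(W[...,1]<-50)&(W[...,1]>-330)).astype(np.uint8)
        n,l,st,ce=cv2.connectedComponentsWithStats(m)
        for i in range(1,n):
            if st[i,4]>8:
                q=np.median(W[l==i],0);e=Ro.from_euler('z',-yaw,degrees=True).apply(q-o)
                print(nme,st[i,4],ce[i].round(),'world',q.round(),'z',np.percentile(W[l==i][:,2],[5,95]).round(),'sieve',e[:2].round())
def weight(n=12):
    f=[]
    for _ in range(n): optics.grab_frame("top"); f.append(sense()['ft_force'][2])
    print('fz',np.mean(f).round(2),'+-',(np.std(f)/n**.5).round(2),sense()['time'])
E
python3 -c "
from nuts import *
allv();weight()"
```

```text
top 26 [337. 224.] world [429. -64.  30.] z [22. 34.] sieve [-47. 123.]
scene 106 [370. 222.] world [ 394. -124.   28.] z [16. 35.] sieve [-78.  60.]
scene 48 [348. 227.] world [417. -73.  32.] z [25. 44.] sieve [-59. 112.]
scene 23 [359. 231.] world [389. -69.  34.] z [30. 35.] sieve [-87. 115.]
wrist 148 [482.  64.] world [ 554. -314.   29.] z [25. 31.] sieve [  94. -119.]
wrist 102 [194. 228.] world [438. -81.  21.] z [17. 25.] sieve [-37. 106.]
wrist 192 [265. 269.] world [ 401. -138.   31.] z [26. 33.] sieve [-70.  47.]
wrist 229 [198. 269.] world [401. -77.  22.] z [16. 29.] sieve [-75. 107.]
fz -5.07 +- 0.15 11.6
```

All four brown blobs in the wrist view are at nut height in the tin (z ≤ 31), below the sieve floor at about 81. I'll confirm with my last picture.

```bash
python3 - <<'E'
import cv2,numpy as np
w=cv2.imread("pics/last_wrist.png")[20:340,60:580];s=cv2.imread("pics/last_scene.png")[140:270,260:460]
a=cv2.resize(w,(480,295));b=cv2.resize(s,(480,300),interpolation=cv2.INTER_CUBIC)
t=cv2.imread("pics/last_top.png")[155:265,320:450];t=cv2.resize(t,(320,595),interpolation=cv2.INTER_CUBIC)
cv2.imwrite("pics/m.png",np.hstack([np.vstack([a,b]),t]))
E
```

```text
(no output)
```

View pics/m.png

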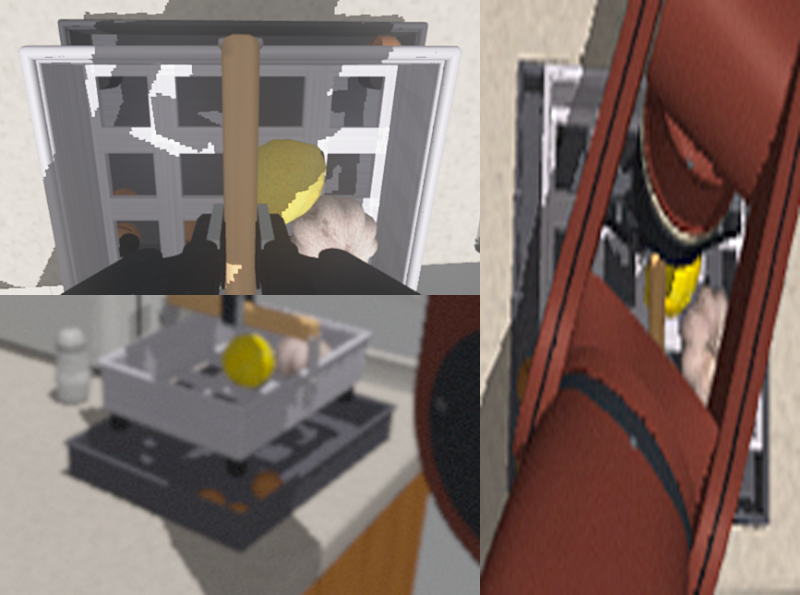

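The composite shows all four walnuts in the tin: wrist panel (385,42), (122,192), (125,235) and (190,230), and the scene panel agrees. The basket holds only the lemon and garlic. I'll carry it back.

```bash
python3 -m pendant '[[[0,0,-2],[0,0,0],0],[[0,0,-6],[0,0,0],0],[[0,-3,-11],[0,0,0],0],[[0,-9,-15],[0,0,0],0],[[-1,-18,-17],[0,0,0],0],[[-1,-30,-18],[0,0,0],0],[[-2,-45,-18],[0,0,0],0],[[-3,-63,-18],[0,0,0],0],[[-4,-84,-18],[0,0,0],0],[[-5,-108,-18],[0,0,0],0],[[-6,-135,-18],[0,0,0],0],[[-7,-162,-18],[0,0,0],0],[[-8,-189,-18],[0,0,0],0],[[-9,-216,-18],[0,0,0],0]]' 80
python3 -m pendant '[[[-1,-24,0],[0,0,0],0],[[-2,-45,0],[0,0,0],0],[[-3,-63,0],[0,0,0],0],[[-4,-78,0],[0,0,0],0],[[-5,-89,0],[0,0,0],0],[[-5,-97,0],[0,0,0],0],[[-5,-102,0],[0,0,0],0],[[-5,-104,0],[0,0,0],0],[[-5,-104,0],[0,0,0],0],[[-5,-104,0],[0,0,0],0]]' 80
python3 -c "
from nuts import *
allv(('top',))
delta([475,130.5,79],-3.7)"
```

```text
time: 12.77
ee_pos: [472.4, 29.3, 149.5]
orientation: [179.9, -0.0, -3.6]
ft_force: [0.7, -0.5, -4.3]
width: 0.147
gripper_force: 81.1
time: 13.6
ee_pos: [474.8, 130.5, 149.2]
orientation: [179.9, -0.0, -3.7]
ft_force: [-0.1, -0.3, -4.2]
width: 0.149
gripper_force: 81.1
top 103 [428. 181.] world [ 543. -311.   29.] z [17. 34.] sieve [  97. -436.]
top 99 [342. 225.] world [426. -77.  30.] z [18. 36.] sieve [ -35. -210.]
top 97 [364. 237.] world [ 394. -134.   30.] z [20. 35.] sieve [ -63. -269.]
top 100 [339. 239.] world [390. -69.  30.] z [20. 35.] sieve [ -72. -204.]
t 13.65 at [474.8 130.3 149.2] [ 1.7987e+02 -2.0000e-02 -3.7200e+00]
shift [ 0.2 -0.3 70.2] turn [ 0.0023 -0.0003 -0.0003]
```

All four walnuts are confirmed in the tin. Now I'll lower the basket, slowly at the end.

```bash
python3 -m pendant '[[[0,0,2],[0,0,0],0],[[0,0,6],[0,0,0],0],[[0,0,12],[0,0,0],0],[[0,0,19],[0,0,0],0],[[0,0,27],[0,0,0],0],[[0,0,35],[0,0,0],0],[[0,0,43],[0,0,0],0],[[0,0,50],[0,0,0],0],[[0,0,56],[0,0,0],0],[[0,0,61],[0,0,0],0],[[0,0,64],[0,0,0],0],[[0,0,66],[0,0,0],0],[[0,0,67],[0,0,0],0],[[0,0,68],[0,0,0],0],[[0,0,69],[0,0,0],0],[[0,0,69],[0,0,0],0],[[0,0,69],[0,0,0],0]]' 80
```

```text
time: 15.07
ee_pos: [474.9, 130.8, 80.4]
orientation: [179.9, -0.0, -3.7]
ft_force: [0.0, 0.6, -4.2]
width: 0.148
gripper_force: 81.1
```

```bash
python3 -m pendant '[[[0,0,0.5],[0,0,0],0],[[0,0,1],[0,0,0],0],[[0,0,1.5],[0,0,0],0],[[0,0,2],[0,0,0],0],[[0,0,2],[0,0,0],0],[[0,0,2],[0,0,0],0]]' 80
```

```text
time: 15.57
ee_pos: [474.8, 130.8, 78.6]
orientation: [179.9, -0.0, -3.7]
ft_force: [-3.3, -1.4, 1.1]
width: 0.148
gripper_force: 81.8
```

The feet are down. I'll release, then rise clear.

```bash
python3 -m pendant '[[[0,0,0],[0,0,0],12],[[0,0,0],[0,0,0],14],[[0,0,0],[0,0,0],16],[[0,0,0],[0,0,0],20],[[0,0,0],[0,0,0],26],[[0,0,0],[0,0,0],32],[[0,0,0],[0,0,0],36],[[0,0,0],[0,0,0],36],[[0,0,-5],[0,0,0],36],[[0,0,-15],[0,0,0],36],[[0,0,-30],[0,0,0],36],[[0,0,-55],[0,0,0],36],[[0,0,-85],[0,0,0],36],[[0,0,-120],[0,0,0],36],[[0,0,-150],[0,0,0],36],[[0,0,-160],[0,0,0],36],[[0,0,-160],[0,0,0],36]]' 20
python3 - <<'E'
from nuts import *
allv(('top',))
c=optics.calibration("wrist");p,d=optics.grab_frame("wrist");W=world(d,c);z=W[...,2];hsv=cv2.cvtColor(p,cv2.COLOR_RGB2HSV)
near=(abs(W[...,0]-475)<110)&(abs(W[...,1]-131)<125)
m=near&(z>60)&(z<95)&(hsv[...,1]<40);print('rim z',np.percentile(W[m][:,2],[5,50,95]).round(),rect(W[m]))
m=near&(hsv[...,0]>22)&(hsv[...,0]<35)&(hsv[...,1]>120)&(z>20)&(z<100);print('lemon',m.sum(),np.median(W[m],0).round())
m=near&(z>112)&(z<135)&(hsv[...,1]>60);print('handle',np.median(W[m],0).round(),rect(W[m]))
g=near&(abs(W[...,0]-475)<70)&(abs(W[...,1]-131)<95)&(z>55)&(z<100)&~((hsv[...,0]>20)&(hsv[...,0]<35)&(hsv[...,1]>90));print('garlic-ish',g.sum(),np.median(W[g],0).round())
s=sense();print(s['time'],s['ee_pos'],s['ft_force'],s['width'])
E
```

```text
time: 16.98
ee_pos: [477.0, 131.4, 243.0]
orientation: [180.0, -0.5, -3.7]
ft_force: [0.8, 0.5, -0.5]
width: 0.42
gripper_force: 0.0
top 102 [428. 181.] world [ 544. -311.   28.] z [15. 35.] sieve [  95. -437.]
top 97 [342. 225.] world [427. -77.  29.] z [17. 35.] sieve [ -36. -211.]
top 102 [339. 239.] world [390. -69.  29.] z [20. 35.] sieve [ -74. -205.]
top 98 [364. 237.] world [ 394. -134.   30.] z [19. 35.] sieve [ -66. -270.]
rim z [62. 75. 78.] (array([473.7, 129.4]), array([221.2, 168. ]), 86.34)
lemon 320 [493. 100.  68.]
handle [486. 129. 123.] (array([474.3, 129.3]), array([ 13.7, 168.2]), 86.0)
garlic-ish 2094 [440.  73.  67.]
17.0833 [474.55568531 131.10911966 238.10011867] [ 0.56685699  0.09997525 -0.50921208] 0.4230793869174099
```

The basket stands upright: rim at z≈77, handle top at about 124, turned like the tin. The lemon and garlic are in it, the four walnuts lie still in the tin, and the gripper is clear.

```bash
python3 -c "
from bench import job
print(job.sign_off())"
```

```text
the job is handed in; nothing more can be done
None
```

The job is handed in at about 17 s of the 53 s allowed: all four walnuts are in the tin, and the basket stands on its feet beside it with the lemon and garlic still inside and the gripper clear.

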